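# Check the dust extractor's filter plate against the light

## Task

Swing the cover flap of the small dust extractor up until it stands upright or a little past, draw the filter plate hidden under it up out of its slot by its tab, and leave the flap standing open. Hold the plate upright in front of the bright face of the light panel, centred on it and parallel to it with a gap of about 5 cm, so that its mesh can be checked; do not touch the panel, leave the two pots and the pliers alone, and finish still holding the plate there, still.

Things in the scene. Friction and masses are not known exactly. Their poses are not given: they have to be found in the camera images.
- extractor: bench dust extractor, fixed: grey housing 120 mm deep (its x) x 100 mm wide (its y) x 95 mm high, round intake mouth in its front (-x) side, louvres on its sides. Origin: centre of its underside; z up. In its flat top is a slot 84 mm (x) x 13 mm (y), 80 mm deep (slot floor 15 mm above the origin), centred 10 mm ahead of the origin (x = -0.010). The flap covers the whole top.
- flap (a joint): angle of the grey cover flap (hood 122 x 104 x 36 mm, 0.12 kg, walls 3 mm) hinged along the top rear edge of the extractor: 0 closed, 1.57 standing upright, 1.9 the stop; it starts shut or up to 0.06 ajar. The front edge rises as it grows. The hinge is stiff by friction: the flap stays where it is left; about 2 to 3 N at the bar moves it.
- flap_bar (a point): middle of the flap's pull bar: a round steel bar 10 mm thick, 72 mm long along the extractor's y, on a post at each end; with the flap closed its centre line is 161 mm above the table, 30 mm above the flap's flat top, and 20 mm behind the flap's front edge. Axes turn with the flap (at 0 they are the extractor's). From the hinge it lies 104 mm forward and 66 mm up when closed.
- flap_hinge (a point): point on the flap's hinge axis (which runs along the extractor's y), 63 mm behind the extractor's origin and 95 mm above the table
- filter_plate: loose filter plate, 0.06 to 0.13 kg, at the start upright in the extractor's slot, hidden under the closed flap: aluminium frame 80 mm wide (its x) x 10 mm thick (its y) x 80 mm high (its z) filled with dark mesh, with a flat tab on top in the middle. Origin: centre of its underside; its axes match the extractor's at the start. The frame's top is then flush with the housing's top and only the tab stands above.
- plate_center (a point): centre of the filter plate's frame, 40 mm above its underside; axes of the plate
- plate_tab (a point): centre of the plate's tab, 93 mm above the plate's underside; the tab is 30 mm wide (plate x), 10 mm thick (plate y), 26 mm high: grip it across its thickness. 108 mm above the table at the start.
- light_panel: light panel, fixed: black-framed square 110 x 110 mm, 14 mm thick, its centre 100 mm above the table, on a short stem and a round foot of 38 mm radius. Its bright white face looks along its own -x; its y runs across the face, z up. Origin: centre of the foot's underside.
- panel_face (a point): centre of the panel's bright face, 100 mm above the table; axes of the panel (-x points out of the face)
- flux_pot: bystander: round screw-lid pot, 51 mm wide, 46 mm high, near the middle of the table. Origin: centre of its underside.
- blue_pliers: bystander: pliers with blue grips, 158 mm long (y), 49 mm wide, 12 mm high, lying behind the extractor. Origin: centre of its underside.
- paste_pot: bystander: small round screw-lid pot, 41 mm wide, 36 mm high, to the right of the extractor. Origin: centre of its underside.

How it is judged:
On the way, in this order (a step that is already met when the one before it is completed fails the run):
1. the flap is swung open (beyond 1.3 rad) (value of joint flap above 1.3 rad), for 0.2 s.
2. the plate is drawn wholly out of the housing, held by the fingers (z of filter_plate in the frame of extractor above 0.105 m and contact force between filter_plate and the fingers above 0.5 N), for 0.2 s.
At the end, for the whole second after the job is handed in: Fingers hold the plate still, upright and parallel to the panel (15 deg), its centre within 30 mm sideways and in height of the bright face's centre and 25 to 90 mm in front; plate touches neither panel nor extractor; flap open beyond 1.3 rad; plate under 30 mm/s (value of joint flap above 1.3 rad and contact force between filter_plate and the fingers above 0.5 N and contact force between filter_plate and light_panel below 0.1 N and contact force between filter_plate and extractor below 0.1 N and x of plate_center in the frame of panel_face between -0.09 and -0.025 m and y of plate_center in the frame of panel_face between -0.03 and 0.03 m and z of plate_center in the frame of panel_face between -0.03 and 0.03 m and angle between the y axis of filter_plate and the x axis of light_panel, either way round below 0.26 rad and angle between filter_plate's own z axis and vertical below 0.26 rad and linear speed of filter_plate below 0.03 m/s); the arm keeps its last pose, push and grip.
It fails at once if the light panel is touched (over 1 N) (contact force between light_panel and anything else above 1 N).
It fails at once if the flux pot moved more than 30 mm (distance of flux_pot from where it was at the start of the episode above 0.03 m).
It fails at once if the blue-handled pliers moved more than 30 mm (distance of blue_pliers from where it was at the start of the episode above 0.03 m).
It fails at once if the small pot moved more than 30 mm (distance of paste_pot from where it was at the start of the episode above 0.03 m).
It also fails if it takes over 50 s, if anything falls off the work surface, if the arm or the gripper's body presses on something with over 40 N, if the wrist force passes 120 N, or if a joint passes its speed limit or range.

## Robot

A 6-joint arm with a two-finger parallel gripper is mounted at the origin on a cart in front of the work surface, level with it; the furniture and walls round the work are solid. World frame = base frame: x ahead of the robot, y to its left, z up, the work surface at z = 0. Lengths are in m, angles in rad, forces in N, time in s.
With the tool pointing down it reaches from about 0.25 to 0.85 m from the base axis. Payload 12.5 kg.
Tool frame: the origin (TCP) lies midway between the tips of the shut fingers; the grasp point (between the pads) lies 19 mm behind it; y points along the fingers, z is the direction in which the jaws open and shut, and the axes are right-handed (so a half turn about y gives the same grasp; the last joint's range is limited). The gripper opens to 93 mm and grips with 3 to 60 N. Pads are 15 mm wide; open, the fingers measure 128 mm over their backs; the gripper's body (75 mm by 188 mm) begins 65 mm behind the grasp point.
Start: joints at [-1.366, 0.351, 1.652, -0, 1.139, -0.085], TCP at [0.157, -0.527, 0.219] pointing down, gripper open.
Joint ranges: [-2.75, 2.75], [-0.79, 2.1], [0.01, 2.65], [-1.57, 4.71], [0.07, 3.14], [-2.87, 2.87]. Speed limits (rad/s): [2.22, 2.22, 2.79, 3.14, 3.14, 3.14].

## Interface

Orientations are given as a rotation vector (axis times angle).
In Python, from plant import r gives the robot as it stands. The module is installed in compiled form; this text tells all that it offers.
- The arm moves only by the tool carry_out, never from a script. Its argument "motion" is one flat list of numbers, 7 for each row, row after row: the opening, from 0 (shut) to 1 (fully open), then the shift along the world's x, y, z as a fraction of full scale, then the turn, a rotation vector about the world's x, y, z as a fraction of full scale. In form: [gripper, dx, dy, dz, ax, ay, az, gripper, dx, dy, dz, ax, ay, az, ...]. A call has 1 to 8 rows; each row shifts and turns the commanded pose from where the row before left it; what a row does not reach is not made up. Full scale, the value 1, is 40 mm for a shift and 120 degrees for a turn. A row lasts 1/8 s, in which the tool goes at most 62.5 mm and 10.7 degrees, less where a joint would pass 70% of its speed; a pose out of reach is approached as far as the arm can. A call with a number of a shift or a turn outside -1 to 1 is refused whole. A call with a gripper value outside its range is refused whole. The fingers move at their own pace and stop on an object; "grip_force" is the grip in N (left out, the last holds). Time passes only in rows, so rows that do not move let the fingers close. It gives the time, the measured TCP pose, the force and the opening at its end, in the units of the state.
- r.state(): the state, without advancing time (a new reading comes with each control period).
- r.camera(name): name is "scene" or "top"; returns (picture, depth): 420x560x3 uint8, red, green, blue; 420x560 float32, m along the optical axis (not along the pixel's ray), 0 where there is no reading.
- r.calibration(name): a dict with "fx", "fy", "cx", "cy" (pixels), "k1" (the pictures are not rectified: a ray, as slopes to the right and down, at radius r is drawn at 1 + k1 r^2 times it, then the intrinsics apply), "R" (3x3) and "t" (3): a world point X has camera coordinates R X + t. Camera axes: x right, y down, z forward; pixel columns grow to the right and rows downward; lengths in m; the calibration is good to about 2 mm. A picture is of the moment at which its call begins. calibration takes no time and is no camera call.
- r.finish_job(): hands the job in, once; it reports no verdict.
The state is a dict: "t": time; "joint_pos": joint angles; "dq": joint speeds; "tau": joint torques, N m; "tcp_pos": TCP position; "ee_rot": TCP orientation; "ft_force": force on the tool from outside, world axes, zero at the start; "wrist_torque": the same for the moment, N m; "finger_gap": finger opening in m.
Only numpy, scipy, OpenCV 4.12 (cv2) and the standard library are available. Lean on these libraries where they do the work, as an engineer would, in place of code of your own. Each camera call takes 0.05 s, during which the arm holds its last target. There are 200 camera calls.

## Working session

There is one attempt and no reset: what is moved stays moved. The work goes in short steps, Python scripts to look and compute and a tool call to move; the robot and the scene stay as the last step left them, time stands still between calls to the robot, and variables do not carry over. Pictures are saved under pics/ and viewed, about 8 in all and at most 12, crops included, and the job is handed in when it is done.

Besides the shell and the picture viewer there is one more tool, called after ">>>" in YAML: its name, and indented under it one key for each argument. carry_out: Moves the arm, as the interface text tells. Its arguments: {"type":"object","properties":{"motion":{"type":"array"},"grip_force":{"type":"number"}},"required":["motion"]}

```bash
mkdir -p pics
cat > h.py <<'E'
from plant import r
import numpy as np, cv2
def cam(name):
    im,d=r.camera(name); c=r.calibration(name)
    K=np.array([[c['fx'],0,c['cx']],[0,c['fy'],c['cy']],[0,0,1.]])
    h,w=d.shape; v,u=np.mgrid[:h,:w]
    p=cv2.undistortPoints(np.stack([u,v],-1).reshape(-1,1,2).astype(np.float64),K,np.array([c['k1'],0,0,0.])).reshape(h,w,2)
    X=np.dstack([p*d[...,None],d])
    W=(X-np.array(c['t']))@np.array(c['R'])
    W[d==0]=np.nan
    return im,d,W
def save(im,fn): cv2.imwrite('pics/'+fn,im[...,::-1])
E
python3 - <<'E'
from h import *
s=r.state(); print({k:np.round(v,3).tolist() for k,v in s.items()})
for n in('top','scene'):
    im,d,W=cam(n); save(im,n+'0.png'); np.save(n+'0.npy',W)
    print(n,{k:np.round(v,3).tolist() for k,v in r.calibration(n).items()})
E
```

```text
{'t': 0.0, 'joint_pos': [-1.366, 0.351, 1.652, 0.0, 1.139, -0.085], 'dq': [-0.002, 0.001, -0.001, -0.0, 0.001, -0.0], 'tau': [0.002, -49.732, -28.525, 0.07, 0.026, -0.0], 'tcp_pos': [0.157, -0.527, 0.218], 'ee_rot': [-0.302, 2.067, -2.065], 'ft_force': [0.516, 0.861, -0.502], 'wrist_torque': [-0.07, 0.056, -0.003], 'finger_gap': 0.093}
top {'fx': 523.708, 'fy': 523.708, 'cx': 279.829, 'cy': 203.752, 'k1': -0.194, 'R': [[0.016, -1.0, -0.021], [-0.982, -0.012, -0.191], [0.191, 0.023, -0.981]], 't': [-0.119, 0.554, 1.219]}
scene {'fx': 451.221, 'fy': 451.221, 'cx': 273.481, 'cy': 206.43, 'k1': -0.078, 'R': [[0.901, -0.433, -0.02], [-0.305, -0.6, -0.739], [0.308, 0.672, -0.673]], 't': [-0.547, 0.196, 1.261]}
```

View pics/top0.png

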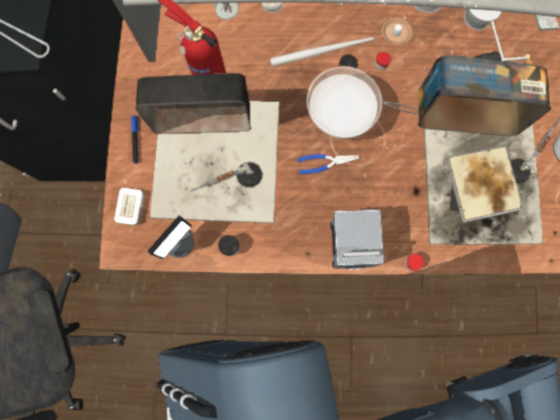

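View pics/scene0.png

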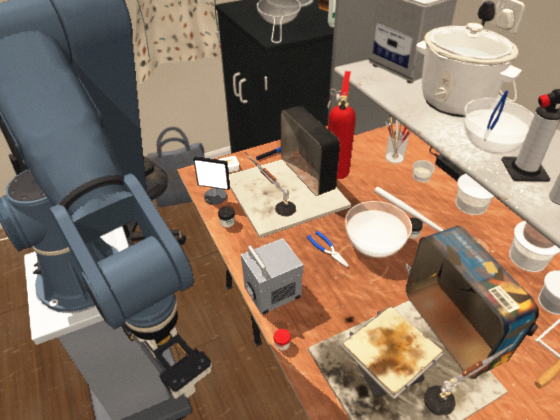

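The top view shows the extractor at about (358,238) with its bar at (362,253), the panel at (172,238), the flux pot at (229,245), the pliers at (328,162) and the red paste pot at (416,262). In the scene view the white face is at (212,174) and the bar at (258,262). Next I'll measure these.

Run:
```python
from h import *
T=np.load('top0.npy');S=np.load('scene0.npy')
it=cv2.imread('pics/top0.png');isc=cv2.imread('pics/scene0.png')
for n in('top','scene'):
    c=r.calibration(n);print(n,'campos',-np.array(c['R']).T@c['t'])
def rect(P,lab):
    (c,sz,a)=cv2.minAreaRect(P[:,:2].astype(np.float32)*1000);print(lab,len(P),np.round(c,1),np.round(sz,1),round(a,1),'zmed',np.median(P[:,2]).round(4))
def sel(W,x0,x1,y0,y1,zl,zh,mask=None):
    A=W[y0:y1,x0:x1].reshape(-1,3)
    ok=(A[:,2]>zl)&(A[:,2]<zh)
    if mask is not None: ok&=mask[y0:y1,x0:x1].ravel()
    return A[ok]
P=sel(T,325,395,200,275,.115,.145);rect(P,'flap top')
A=np.c_[P[:,:2],np.ones(len(P))];print('plane',np.linalg.lstsq(A,P[:,2],rcond=None)[0])
P=sel(T,325,395,200,275,.150,.175);rect(P,'bar top'); print(P.mean(0))
P=sel(S,230,310,230,310,.152,.175);rect(P,'bar scene');print(P.mean(0))
wt=isc.min(2)>225
P=sel(S,185,240,150,200,.03,.17,wt);print('white',len(P),P.mean(0),P.min(0),P.max(0))
c=P.mean(0);u,s,v=np.linalg.svd(P-c);print('normal',v[2],'resid',s[2]/len(P)**.5)
P=sel(T,140,205,205,265,.13,.17);rect(P,'panel topedge')
P=sel(T,140,205,205,265,.04,.17,it.min(2)>225);c=P.mean(0);u,s,v=np.linalg.svd(P-c);print('white top',c,P.min(0),P.max(0),v[2])
for l,b in(('flux',(215,243,230,260)),('paste',(403,430,248,275)),('pliers',(295,362,150,176))):
    P=sel(T,*b,.008,.06);rect(P,l)
```

```text
top campos [ 0.31349696 -0.14067254  1.29994574]
scene campos [ 0.16383641 -0.9668771   0.98272625]
flap top 2376 [ 466.7 -291.2] [123.5 105.5] 2.6 zmed 0.1323
plane [-0.00928822 -0.00530793  0.1349117 ]
bar top 170 [ 426.2 -292. ] [ 9.7 79.1] 2.7 zmed 0.1671
[ 0.42592891 -0.29194817  0.16695196]
bar scene 127 [ 422.7 -295.9] [ 9.9 79.8] 2.5 zmed 0.1673
[ 0.42236527 -0.29895712  0.1664403 ]
white 669 [0.45628017 0.13863412 0.10273719] [0.41796346 0.10472719 0.03012053] [0.58506009 0.29061746 0.15191491]
normal [-0.62250102 -0.77265876 -0.12446251] resid 0.013190017428116716
panel topedge 437 [462.5 143.2] [ 16.6 111.1] 51.8 zmed 0.1534
white top [0.45829526 0.13786653 0.10357012] [0.42158856 0.10714758 0.04851016] [0.49466378 0.1680309  0.15087485] [0.6267378  0.77920954 0.00567624]
flux 346 [450.9  14. ] [48.2 56.7] 89.1 zmed 0.0454
paste 240 [ 420.2 -442.3] [39.2 41.2] 18.4 zmed 0.0356
pliers 299 [ 679.9 -230.5] [ 49.9 157.6] 11.8 zmed 0.0107
```

```bash
cat > st.py <<'E'
from h import *
from scipy.spatial.transform import Rotation as R
def st():
    s=r.state(); M=R.from_rotvec(s['ee_rot']).as_matrix()
    print('t',round(s['t'],2),'tcp',np.round(s['tcp_pos'],4),'gap',round(float(s['finger_gap']),4),'q',np.round(s['joint_pos'],2),'F',np.round(s['ft_force'],1))
    print(np.round(M,3).tolist(),'jawyaw',np.degrees(np.arctan2(M[1,2],M[0,2])).round(1)); return s,M
E
python3 -c "
from st import *;st()"
```

```text
t 0.1 tcp [ 0.1571 -0.5268  0.2182] gap 0.0931 q [-1.37  0.35  1.65 -0.    1.14 -0.08] F [-0.  -0.4  0.2]
[[-0.958, -0.0, 0.286], [-0.286, 0.001, -0.958], [-0.0, -1.0, -0.001]] jawyaw -73.4
```

>>> carry_out:
  motion: [1,0.84,0.73,0,0,0,0.079,1,0.84,0.73,0,0,0,0.079,1,0.84,0.73,0,0,0,0.079,1,0.84,0.73,0,0,0,0.079,1,0.84,0.73,0,0,0,0.079,1,0.84,0.73,0,0,0,0.079,1,0.84,0.73,0,0,0,0.079,1,0.84,0.73,0,0,0,0.079]
  grip_force: 20

```text
t: 1.1
tcp_pos: [0.4268, -0.2923, 0.2185]
ee_rot: [-1.232, 1.174, -1.173]
ft_force: [-0.4, -0.7, -1.1]
finger_gap: 0.0931
```

```bash
python3 -c "
from st import *;st()"
```

```text
t 1.1 tcp [ 0.4268 -0.2923  0.2185] gap 0.0931 q [-0.69  0.29  1.74 -0.    1.12 -0.74] F [-0.4 -0.7 -1.1]
[[0.048, -0.0, 0.999], [-0.999, 0.0, 0.048], [-0.0, -1.0, -0.0]] jawyaw 2.8
```

>>> carry_out:
  motion: [1,0,0,-0.6,0,0,0,1,0,0,-0.6,0,0,0,1,0,0,-0.58,0,0,0,0,0,0,0,0,0,0,0,0,0,0,0,0,0,0,0,0,0,0,0,0,0,0,0,0,0,0,0,0,0,0,0,0,0,0]
  grip_force: 20

```text
t: 2.1
tcp_pos: [0.426, -0.2935, 0.1477]
ee_rot: [-1.229, 1.177, -1.178]
ft_force: [-0.6, -0.1, 0.1]
finger_gap: 0.0474
```

Run:
```python
from st import *;s,M=st()
# arc increments, theta 0->1.7 in 24 rows of 40mm units (ext x at 2.6 deg)
a=np.radians(2.6)
th=np.linspace(0,1.7,25)
f=104*np.cos(th)-66*np.sin(th);u=104*np.sin(th)+66*np.cos(th)
print(np.c_[-np.diff(f)*np.cos(a),-np.diff(f)*np.sin(a),np.diff(u)].round(1)/40)
```

```text
t 2.1 tcp [ 0.426  -0.2935  0.1477] gap 0.0474 q [-0.69  0.38  1.81 -0.    0.96 -0.74] F [-0.6 -0.1  0.1]
[[0.043, 0.0, 0.999], [-0.999, -0.0, 0.043], [0.0, -1.0, 0.0]] jawyaw 2.4
[[ 0.1225  0.005   0.18  ]
 [ 0.135   0.005   0.17  ]
 [ 0.1475  0.0075  0.16  ]
 [ 0.1575  0.0075  0.15  ]
 [ 0.1675  0.0075  0.1375]
 [ 0.1775  0.0075  0.125 ]
 [ 0.1875  0.0075  0.1125]
 [ 0.195   0.01    0.1   ]
 [ 0.2     0.01    0.085 ]
 [ 0.205   0.01    0.07  ]
 [ 0.21    0.01    0.0575]
 [ 0.215   0.01    0.0425]
 [ 0.2175  0.01    0.025 ]
 [ 0.2175  0.01    0.01  ]
 [ 0.2175  0.01   -0.005 ]
 [ 0.2175  0.01   -0.02  ]
 [ 0.215   0.01   -0.035 ]
 [ 0.2125  0.01   -0.05  ]
 [ 0.2075  0.01   -0.065 ]
 [ 0.2025  0.01   -0.08  ]
 [ 0.1975  0.01   -0.095 ]
 [ 0.19    0.0075 -0.1075]
 [ 0.18    0.0075 -0.12  ]
 [ 0.1725  0.0075 -0.1325]]
```

Fingers need more time to close.

>>> carry_out:
  motion: [0,0,0,0,0,0,0,0,0,0,0,0,0,0,0,0,0,0,0,0,0,0,0,0,0,0,0,0,0,0,0,0,0,0,0]
  grip_force: 20

```text
t: 2.72
tcp_pos: [0.4248, -0.2934, 0.1473]
ee_rot: [-1.231, 1.18, -1.176]
ft_force: [-8.6, -0.7, 4.4]
finger_gap: 0.0093
```

>>> carry_out:
  motion: [0,0.12,0.005,0.18,0,0,0,0,0.135,0.005,0.17,0,0,0,0,0.15,0.0075,0.16,0,0,0,0,0.16,0.0075,0.15,0,0,0,0,0.17,0.0075,0.14,0,0,0,0,0.18,0.0075,0.125,0,0,0,0,0.19,0.0075,0.11,0,0,0,0,0.195,0.01,0.1,0,0,0]

```text
t: 3.72
tcp_pos: [0.4776, -0.2912, 0.1932]
ee_rot: [-1.23, 1.179, -1.177]
ft_force: [-4.1, -0.6, 3.5]
finger_gap: 0.0094
```

>>> carry_out:
  motion: [0,0.2,0.01,0.085,0,0,0,0,0.205,0.01,0.07,0,0,0,0,0.21,0.01,0.058,0,0,0,0,0.215,0.01,0.042,0,0,0,0,0.22,0.01,0.025,0,0,0,0,0.22,0.01,0.01,0,0,0,0,0.22,0.01,-0.005,0,0,0,0,0.22,0.01,-0.02,0,0,0]

```text
t: 4.72
tcp_pos: [0.5471, -0.2879, 0.2035]
ee_rot: [-1.229, 1.177, -1.178]
ft_force: [-1.8, -2.0, 1.4]
finger_gap: 0.0095
```

>>> carry_out:
  motion: [0,0.215,0.01,-0.035,0,0,0,0,0.21,0.01,-0.05,0,0,0,0,0.21,0.01,-0.065,0,0,0,0,0.2,0.01,-0.08,0,0,0,0,0.2,0.01,-0.095,0,0,0,0,0.19,0.0075,-0.11,0,0,0,0,0.18,0.0075,-0.12,0,0,0,0,0.17,0.0075,-0.13,0,0,0]

```text
t: 5.72
tcp_pos: [0.6098, -0.2849, 0.1756]
ee_rot: [-1.229, 1.178, -1.177]
ft_force: [-1.0, -1.8, -0.4]
finger_gap: 0.0096
```

Run:
```python
from st import *;st()
im,d,W=cam('scene');save(cv2.resize(im[170:350,180:380],(800,720))[:600],'s1.png')
```

```text
t 5.72 tcp [ 0.6098 -0.2849  0.1756] gap 0.0096 q [-0.51  0.62  1.34  0.    1.18 -0.55] F [-1.  -1.8 -0.4]
[[0.043, -0.0, 0.999], [-0.999, 0.0, 0.043], [-0.0, -1.0, -0.0]] jawyaw 2.4
```

View pics/s1.png

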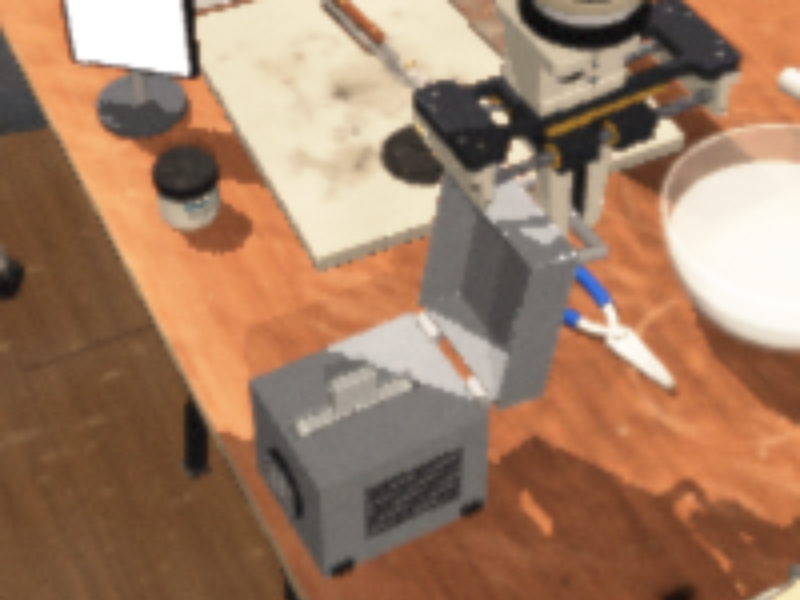

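The crop shows the flap standing past upright with its bar in the fingers at about (580,240), and the tab exposed at (355,390). I'll let go with a small opening so the inner finger doesn't push the flap, then rise.

>>> carry_out:
  motion: [0.15,0,0,0,0,0,0,0.15,0,0,0,0,0,0,0.15,0,0,0,0,0,0,0.15,0,0,0.3,0,0,0,0.15,0,0,0.4,0,0,0,0.15,0,0,0.4,0,0,0,0.15,0,0,0.5,0,0,0,0.15,0,0,0.5,0,0,0]

```text
t: 6.78
tcp_pos: [0.6095, -0.2851, 0.2619]
ee_rot: [-1.229, 1.177, -1.179]
ft_force: [0.4, -0.5, 0.5]
finger_gap: 0.0142
```

Run:
```python
from st import *;st()
c=r.calibration('scene')
for n in('scene','top'):
    im,d,W=cam(n);save(im,n+'2.png');np.save(n+'2.npy',W)
    m=(W[...,0]>.41)&(W[...,0]<.50)&(abs(W[...,1]+.293)<.03)&(W[...,2]>.101)&(W[...,2]<.13)
    P=W[m];print(n,len(P)); 
    if len(P)>5:
        print(P.mean(0),P.min(0),P.max(0));t=P[P[:,2]>.113]; print(len(t),cv2.minAreaRect(t[:,:2].astype(np.float32)*1000),np.median(t,0))
    m=(W[...,0]>.53)&(W[...,0]<.66)&(abs(W[...,1]+.288)<.06)&(W[...,2]>.11)&(W[...,2]<.225)
    P=W[m];print('flap',len(P))
    for z in np.arange(.11,.225,.015):
        q=P[abs(P[:,2]-z)<.0075]; 
        if len(q):print(z.round(3),len(q),np.percentile(q[:,0],[2,50,98]).round(3))
```

```text
t 6.78 tcp [ 0.6095 -0.2851  0.2619] gap 0.0142 q [-0.51  0.55  1.25  0.    1.35 -0.55] F [ 0.4 -0.5  0.5]
[[0.043, 0.001, 0.999], [-0.999, -0.0, 0.043], [0.001, -1.0, 0.001]] jawyaw 2.4
scene 96
[ 0.45119196 -0.29481871  0.11521753] [ 0.43758947 -0.29979164  0.10162827] [ 0.46673504 -0.28704265  0.12568328]
57 ((452.3936767578125, -293.4821472167969), (29.304128646850586, 11.26351547241211), 3.6464946269989014) [ 0.45193515 -0.2943966   0.12106931]
flap 1436
0.11 83 [0.532 0.56  0.565]
0.125 156 [0.532 0.561 0.568]
0.14 170 [0.534 0.563 0.57 ]
0.155 170 [0.536 0.566 0.573]
0.17 140 [0.539 0.563 0.576]
0.185 194 [0.542 0.597 0.613]
0.2 99 [0.543 0.566 0.611]
0.215 424 [0.547 0.564 0.582]
top 1
flap 4
0.11 3 [0.537 0.54  0.541]
0.125 1 [0.536 0.536 0.536]
```

>>> carry_out:
  motion: [0.15,-0.48,-0.025,0,0,0,0.0836,0.15,-0.48,-0.025,0,0,0,0.0836,0.15,-0.48,-0.025,0,0,0,0.0836,1,-0.48,-0.025,0,0,0,0.0836,1,-0.48,-0.025,0,0,0,0.0836,1,-0.48,-0.025,0,0,0,0.0836,1,-0.48,-0.025,0,0,0,0.0836,1,-0.48,-0.025,0,0,0,0.0836]

```text
t: 7.88
tcp_pos: [0.455, -0.2929, 0.2598]
ee_rot: [-1.569, 0.096, -0.095]
ft_force: [-0.3, 0.1, 0.3]
finger_gap: 0.0593
```

>>> carry_out:
  motion: [1,0,0,0,0,0,0.0836,1,0,0,-0.7,0,0,0,1,0,0,-0.7,0,0,0,1,0,0,-0.7,0,0,0,1,0,0,-0.7,0,0,0,1,0,0,0,0,0,0]

```text
t: 8.62
tcp_pos: [0.4548, -0.2923, 0.1464]
ee_rot: [-1.568, -0.035, 0.04]
ft_force: [0.2, -0.3, 0.9]
finger_gap: 0.0928
```

Run:
```python
from st import *;st()
```

```text
t 8.62 tcp [ 0.4548 -0.2923  0.1464] gap 0.0928 q [-0.66  0.42  1.74  0.    0.98 -2.28] F [ 0.2 -0.3  0.9]
[[0.999, -0.003, -0.048], [0.048, 0.002, 0.999], [-0.003, -1.0, 0.002]] jawyaw 92.7
```

>>> carry_out:
  motion: [1,0,0,-0.5,0,0,0,1,0,0,-0.4,0,0,0,0,0,0,-0.3,0,0,0,0,0,0,0,0,0,0,0,0,0,0,0,0,0,0,0,0,0,0,0,0,0,0,0,0,0,0,0,0,0,0,0,0,0,0]
  grip_force: 30

```text
t: 9.62
tcp_pos: [0.4559, -0.2931, 0.1002]
ee_rot: [-1.571, -0.038, 0.037]
ft_force: [0.1, 0.4, 0.3]
finger_gap: 0.0378
```

>>> carry_out:
  motion: [0,0,0,0,0,0,0,0,0,0,0,0,0,0,0,0,0,0,0,0,0,0,0,0,0,0,0,0,0,0,0,0,0,0,0,0,0,0,0,0,0,0]

```text
t: 10.38
tcp_pos: [0.4558, -0.293, 0.1]
ee_rot: [-1.57, -0.037, 0.038]
ft_force: [-0.2, 0.2, -0.4]
finger_gap: 0.0097
```

>>> carry_out:
  motion: [0,0,0,0.15,0,0,0,0,0,0,0.25,0,0,0,0,0,0,0.4,0,0,0,0,0,0,0.5,0,0,0,0,0,0,0.6,0,0,0,0,0,0,0.6,0,0,0,0,0,0,0.5,0,0,0,0,0,0,0,0,0,0]

```text
t: 11.38
tcp_pos: [0.4564, -0.2935, 0.2221]
ee_rot: [-1.573, -0.04, 0.035]
ft_force: [-0.2, 0.7, -1.5]
finger_gap: 0.0101
```

Run:
```python
from st import *;st()
im,d,W=cam('scene');save(im[90:370,100:460],'s3.png')
```

```text
t 11.38 tcp [ 0.4564 -0.2935  0.2221] gap 0.0101 q [-0.66  0.33  1.67 -0.    1.14 -2.28] F [-0.2  0.7 -1.5]
[[0.999, 0.003, -0.048], [0.048, -0.002, 0.999], [0.003, -1.0, -0.002]] jawyaw 92.7
```

View pics/s3.png

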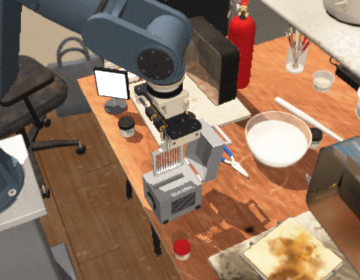

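The crop shows the plate hanging from the fingers clear of the housing, at about (168,157), with the flap standing open at (208,150). Now I'll carry it toward the panel.

>>> carry_out:
  motion: [0,-0.09,0.3,0,0,0,-0.043,0,-0.09,0.5,0,0,0,-0.043,0,-0.09,0.6,0,0,0,-0.043,0,-0.09,0.6,0,0,0,-0.043,0,-0.09,0.6,0,0,0,-0.043,0,-0.09,0.6,0,0,0,-0.043,0,-0.09,0.6,0,0,0,-0.043,0,-0.09,0.6,0,0,0,-0.043]

```text
t: 12.42
tcp_pos: [0.4263, -0.1161, 0.2193]
ee_rot: [-1.505, 0.53, -0.528]
ft_force: [0.1, -0.1, -0.5]
finger_gap: 0.0099
```

>>> carry_out:
  motion: [0,-0.1,0.6,0,0,0,0,0,-0.1,0.6,0,0,0,0,0,-0.1,0.6,0,0,0,0,0,-0.1,0.6,0,0,0,0,0,-0.1,0.6,0,0,0,0,0,-0.1,0.6,0,0,0,0,0,-0.1,0.5,0,0,0,0,0,-0.1,0.3,0,0,0,0]

```text
t: 13.42
tcp_pos: [0.3944, 0.0597, 0.2195]
ee_rot: [-1.506, 0.527, -0.525]
ft_force: [0.8, -0.0, -0.8]
finger_gap: 0.0098
```

Run:
```python
from st import *;st()
```

```text
t 13.43 tcp [0.3944 0.0597 0.2195] gap 0.0098 q [ 0.03  0.07  2.01 -0.    1.07 -0.87] F [ 0.8 -0.  -0.8]
[[0.782, -0.001, 0.623], [-0.623, -0.0, 0.782], [-0.001, -1.0, -0.001]] jawyaw 51.5
```

>>> carry_out:
  motion: [0,0,0,-0.5,0,0,0,0,0,0,-0.5,0,0,0,0,0,0,-0.5,0,0,0,0,0,0,-0.36,0,0,0,0,0.25,0.3,0,0,0,0,0,0.25,0.3,0,0,0,0,0,0.15,0.2,0,0,0,0,0,0.1,0.1,0,0,0,0]

```text
t: 14.42
tcp_pos: [0.4255, 0.0957, 0.1459]
ee_rot: [-1.506, 0.526, -0.526]
ft_force: [-0.4, 0.4, -1.1]
finger_gap: 0.0099
```

Run:
```python
from st import *;st()
isc=None
for n in('scene','top'):
    im,d,W=cam(n);save(im[90:330,100:420] if n=='scene' else im[180:300,120:420],n+'4.png')
    # points in panel frame
    a=np.radians(51.6);ex=np.array([np.cos(a),np.sin(a),0]);ey=np.array([-np.sin(a),np.cos(a),0])
    D=W-np.array([.458,.138,.1]);x=D@ex;y=D@ey;z=D[...,2]
    m=(x>-.08)&(x<-.025)&(abs(y)<.07)&(z>-.06)&(z<.03)
    print(n,'plate pts',m.sum(),[np.percentile(q[m],[2,50,98]).round(4) for q in(x,y,z)] if m.any() else '')
    if m.sum()>20:
        P=np.c_[x[m],y[m],z[m]];k=abs(P[:,0]-np.median(P[:,0]))<.008;P=P[k];A=np.c_[P[:,1:],np.ones(len(P))];print('x=a*y+b*z+c',np.linalg.lstsq(A,P[:,0],rcond=None)[0].round(3),len(P))
    m=(abs(x)<.012)&(abs(y)<.07)&(abs(z)<.06)
    print('panel',m.sum(),np.percentile(x[m],[5,50,95]).round(4),np.percentile(y[m],[2,98]).round(4),np.percentile(z[m],[2,98]).round(4))
    for b,nm in(((.451,.014),'flux'),((.42,-.442),'paste')):
        m=(np.hypot(W[...,0]-b[0],W[...,1]-b[1])<.05)&(W[...,2]>.02)&(W[...,2]<.055);print(nm,m.sum(),np.median(W[m],0).round(3))
```

```text
t 14.43 tcp [0.4255 0.0957 0.1459] gap 0.0099 q [ 0.11  0.25  2.01 -0.    0.89 -0.78] F [-0.4  0.4 -1.1]
[[0.783, 0.0, 0.623], [-0.623, 0.0, 0.783], [0.0, -1.0, 0.0]] jawyaw 51.5
scene plate pts 289 [array([-0.0608, -0.0554, -0.0484]), array([-0.038 ,  0.0014,  0.041 ]), array([-0.0358, -0.0093,  0.0288])]
x=a*y+b*z+c [ 0.007  0.012 -0.055] 284
panel 575 [-0.0052 -0.0013  0.0062] [-0.053   0.0527] [-0.0497  0.0579]
flux 238 [0.449 0.004 0.045]
paste 248 [ 0.415 -0.446  0.036]
top plate pts 29 [array([-0.0789, -0.0562, -0.0506]), array([-0.069 , -0.0381, -0.0292]), array([-0.0575, -0.0246,  0.0269])]
x=a*y+b*z+c [ 0.191  0.024 -0.048] 24Traceback (most recent call last):
  File "<stdin>", line 13, in <module>
    return _quantile_unchecked(
        a, q, axis, out, overwrite_input, method, keepdims, weights)
    return _ureduce(a,
                    func=_quantile_ureduce_func,
    ...<5 lines>...
                    overwrite_input=overwrite_input,
                    method=method)
    r = func(a, **kwargs)
    result = _quantile(arr,
                       quantiles=q,
    ...<2 lines>...
                       out=out,
                       weights=wgt)
    slices_having_nans = np.isnan(arr[-1, ...])
                                  ~~~^^^^^^^^^
IndexError: index -1 is out of bounds for axis 0 with size 0
```

View pics/scene4.png

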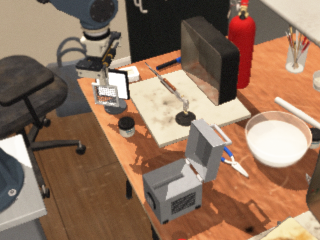

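View pics/top4.png

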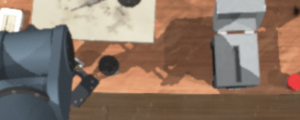

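The scene view shows the plate upright and parallel to the bright face, in front of its middle at about (107,95), with the flap open. In the top view the flux pot is still in place at (108,65). I'll let it settle, then hand in.

>>> carry_out:
  motion: [0,0,0,0,0,0,0,0,0,0,0,0,0,0,0,0,0,0,0,0,0,0,0,0,0,0,0,0]

```text
t: 15.02
tcp_pos: [0.425, 0.0949, 0.1457]
ee_rot: [-1.506, 0.527, -0.527]
ft_force: [0.2, -0.0, -1.1]
finger_gap: 0.0097
```

```bash
python3 -c "
from st import *;st();r.finish_job()"
```

```text
t 15.03 tcp [0.425  0.0949 0.1457] gap 0.0097 q [ 0.11  0.25  2.01 -0.    0.89 -0.79] F [ 0.2 -0.  -1.1]
[[0.782, 0.0, 0.623], [-0.623, -0.0, 0.782], [0.0, -1.0, 0.0]] jawyaw 51.4
the job is handed in; nothing more can be done
```

I opened the flap to about 1.7 rad by its bar and let it stand. I then drew the plate out by its tab, carried it to the light panel and handed the job in at t = 15.0 s with the plate still gripped.

**Plate position:** in the last scene-camera depth check its centre was about 50 mm in front of the bright face and about 1 mm off sideways. The surface fit put it within about 1° of upright and parallel. Its centre height is about 100 mm, worked out from the grip height.

**Grip and contact:** the finger gap was 9.7 mm, the force reading was about 1 N, about the plate's weight, and the arm was at rest.

**Checks that failed or disagreed:**
- The top camera could not confirm the final pose because the arm blocked its view, and that check script stopped with an error.
- The two cameras differed by about 4 mm on the bar.
- The flux pot read about 10 mm off its starting spot in the scene camera. That is probably its partly hidden outline, as nothing came near it and it looked unmoved in the pictures.
- I did not re-measure the pliers. They look unmoved in the pictures.

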